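# Third hand: hold the carton against the sprung stop for taping

## Task

Pick up the small white carton with a light grip (it is empty and crushes under more than about 25 N) and stand it upright on the bed of the taping jig, lengthwise and centred, one narrow end square against the rubber face of the sprung stop. Push the stop back with the carton until its red pointer is over the green zone, a push of about 8 N, never as far as the end of the stop's travel, and keep that push steady so that a colleague can tape down the other end. Hold it there for three seconds and finish still gripping and pushing; leave the other things on the desk where they are.

Things in the scene. Friction and masses are not known exactly. Their poses are not given: they have to be found in the camera images.
- carton: plain white empty carton, 0.04 to 0.1 kg, standing: 30 (x) by 84 (y) by 90 mm high (z). Origin at the centre of its underside. Grip across the 30 mm from above, fingers on the broad sides; either narrow end (+y or -y) may go to the stop. A finger pressing over 25 N crushes it, 10 to 20 N holds it. Grip 50 to 65 mm above the underside (level with the stop's face) and do not press it down on the bed, or the push tips it
- jig: taping jig, fixed to the desk: flat aluminium bed, 167 long (x) by 116 wide (y) by 12 mm thick, its upper face at z = 12 mm, with a blue spring housing (33 x 96 mm, top 92 mm, red pointer 98 mm above the desk) at the +x end and the sprung stop in front of it. Origin on the desk, on the jig's centre line, 45 mm before the unpressed stop's face; the bed reaches from x = -55 to +112 mm. +x is the pushing direction, away from the robot
- stop_face (a point): centre of the black rubber face of the sprung stop (60 wide, 70 mm high, from 20 to 90 mm above the desk); moves with the stop; at rest it is at x = 45, y = 0, z = 55 mm of the jig (a carton end touches it when the carton's centre is 42 mm before it)
- stop (a joint): travel of the sprung stop in m: 0 at rest, grows as it is pushed along the jig's +x, end of travel at 0.022. Spring of 800 N/m without preload: 0.010 is 8 N. The red pointer is over the green zone from 0.006 to 0.015
- mouse: black mouse, 123 x 63 x 39 mm, bystander; origin at the centre of its underside
- tape: roll of tape lying flat, 95 mm across, 24 mm high, bystander, beside the fixed black computer tower (0.4 m tall, at x 0.54 to 0.92, y 0.29 to 0.45 m), which the arm must go round; origin at the centre of its underside
- calculator: desk calculator, 118 x 72 x 15 mm, bystander; origin at the centre of its underside
- marker: white marker pen with blue cap, lying, 125 mm long, 19 mm thick, bystander; origin at the centre of its underside
Not all that is in view belongs to the job. Of the things that look like the carton, take the one that is farthest to the robot's right at the start.

How it is judged:
On the way, in this order (a step that is already met when the one before it is completed fails the run):
1. the carton is lifted clear of the desk in the fingers (height (world z) of carton above 0.02 m and contact force between the fingers and carton above 1 N), for 0.2 s.
2. the carton stands in the jig and pushes the stop steadily with the pointer over the green zone for 2.5 s (value of joint stop between 0.006 and 0.015 m and contact force between carton and stop between 4.3 and 12.7 N and y of carton in the frame of jig between -0.012 and 0.012 m and z of carton in the frame of jig between 0.009 and 0.018 m and angle between the y axis of carton and the x axis of jig, either way round below 0.12 rad and angle between carton's own z axis and vertical below 0.12 rad and contact force between the fingers and carton above 14 N and linear speed of carton below 0.01 m/s and contact force between the arm and stop below 0.5 N), for 2.5 s.
At the end, for the whole second after the job is handed in: The carton stands upright and lengthwise on the bed (within 0.12 rad, 12 mm of centre, 6 mm of the bed), still, gripped (fingers on it with over 14 N in all); it alone pushes the stop to 6 to 15 mm of travel (4.3 to 12.7 N); mouse, tape, calculator and marker moved less than 30 mm (all of step 2 and distance of each of mouse, tape, calculator, marker from where it was at the start of the episode below 0.03 m); the arm keeps its last pose, push and grip.
It fails at once if the stop is driven to the end of its travel (value of joint stop above 0.0205 m).
It fails at once if the carton is squeezed with more than 30 N (crushed) (contact force between the fingers and carton above 60 N).
It fails at once if a bystander is pushed 30 mm away (distance of any of mouse, tape, calculator, marker from where it was at the start of the episode above 0.03 m).
It also fails if it takes over 58 s, if anything falls off the work surface, if the arm or the gripper's body presses on something with over 40 N, if the wrist force passes 120 N, or if a joint passes its speed limit or range.

## Robot

A 6-joint arm with a two-finger parallel gripper is mounted at the origin on a cart in front of the work surface, level with it; the furniture and walls round the work are solid. World frame = base frame: x ahead of the robot, y to its left, z up, the work surface at z = 0. Lengths are in m, angles in rad, forces in N, time in s.
With the tool pointing down it reaches from about 0.275 to 0.85 m from the base axis. Payload 19 kg.
Tool frame: the origin (TCP) lies midway between the tips of the shut fingers; the grasp point (between the pads) lies bot.grip_depth behind it (bot.grip_depth is the distance from the TCP to the grasp point, in m); z points along the fingers, y is the line along which they close (so a half turn about z gives the same grasp; the last joint's range is limited). The gripper opens to 85 mm and grips with 20 to 120 N. Pads are 22 mm wide; open, the fingers measure 114 mm over their backs; the gripper's body (76 mm by 85 mm) begins 54 mm behind the grasp point. The pads swing forward as they close: fully open they stand 13 mm farther back than shut.
Start: joints at [1.122, 0.15, 1.437, -0, 1.554, -0.134], TCP at [0.178, 0.547, 0.231] pointing down, gripper open.
Joint ranges: [-2.8, 2.8], [-0.68, 2.1], [0.12, 2.68], [-1.39, 4.53], [0.16, 2.79], [-2.81, 2.81]. Speed limits (rad/s): [1.89, 1.89, 2.22, 3.01, 3.01, 3.01].

## Interface

Orientations are given as a 3x3 rotation matrix whose columns are the frame's x, y, z axes.
In Python, from cell import bot gives the robot as it stands. The module is installed in compiled form; this text tells all that it offers.
- The arm moves only by the tool jog_arm, never from a script. Its argument "moves" is a list of rows, each a list of 6 numbers: the shift along the tool's x, y, z in m, then the turn, a rotation vector about the tool's x, y, z in degrees. In form: [[tx, ty, tz, rx, ry, rz], ...]. A call has 1 to 5 rows; each row shifts and turns the commanded pose from where the row before left it, along the tool's axes as they then stand; what a row does not reach is not made up. A row lasts 1/10 s, in which the tool goes at most 50 mm and 8.59 degrees, less where a joint would pass 70% of its speed; a pose out of reach is approached as far as the arm can. A call with a gripper value outside its range is refused whole. "fingers" is the opening, from 0 (shut) to 1 (fully open), set as the call begins (left out, the last holds). The fingers move at their own pace and stop on an object; "newtons" is the grip in N (left out, the last holds). Time passes only in rows, so rows that do not move let the fingers close. It gives the time, the measured TCP pose, the force, the opening and the grip force at its end, in the units of the state.
- bot.observe(): the state, without advancing time (a new reading comes with each control period).
- bot.grab_frame(name): name is "side" or "top" or "wrist"; returns a dict with "color" (420x560x3 uint8, blue, green, red), "K" (3x3 intrinsics, pixels), "cam_to_world" (4x4, takes a point from camera to world coordinates). Camera axes: x right, y up, looking along -z (the intrinsics and any distortion apply to the point x, -y, -z); pixel columns grow to the right and rows downward; lengths in m; the calibration is good to about 2 mm. A picture is of the moment at which its call begins. There is no depth.
- bot.job_done(): hands the job in; it is judged then, once.
The state is a dict: "time_s": time; "joint_pos": joint angles; "qvel": joint speeds; "effort": joint torques, N m; "position": TCP position; "ee_rot": TCP orientation; "contact_force": force on the tool from outside, world axes, zero at the start; "moment": the same for the moment, N m; "width": finger opening in m; "finger_force": force on a finger pad.
Only numpy, scipy, OpenCV 4.12 (cv2) and the standard library are available. Lean on these libraries where they do the work, as an engineer would, in place of code of your own. Each camera call takes 0.05 s, during which the arm holds its last target. There are 200 camera calls.

## Working session

There is one attempt and no reset: what is moved stays moved. The work goes in short steps, Python scripts to look and compute and a tool call to move; the robot and the scene stay as the last step left them, time stands still between calls to the robot, and variables do not carry over. Pictures are saved under pics/ and viewed, at most 10 in all, crops included, and the job is handed in when it is done.

Besides the shell and the picture viewer there is one more tool, called after "Emit:" by a JSON object that holds its "op" and its "data", one argument or row to a line. jog_arm: Moves the arm, as the interface text tells. Its arguments: {"type":"object","properties":{"moves":{"type":"array","items":{"type":"array","items":{"type":"number"}}},"fingers":{"type":"number"},"newtons":{"type":"number"}},"required":["moves"]}

```bash
mkdir -p pics; python3 - <<'E'
from cell import bot
import cv2,numpy as np
np.set_printoptions(precision=4,suppress=True)
s=bot.observe();print(s['time_s'],s['position'],s['ee_rot'],s['width'],bot.grip_depth)
for n in('top','side'):
    f=bot.grab_frame(n);cv2.imwrite(f'pics/{n}0.png',cv2.resize(f['color'],(800,600),interpolation=cv2.INTER_CUBIC));np.savez(f'pics/{n}0.npz',**f);print(n,f['K'],f['cam_to_world'],[k for k in f])
E
```

```text
0.0 [0.1779 0.5465 0.2307] [[-0.9509  0.3096 -0.0006]
 [ 0.3096  0.9509 -0.0011]
 [ 0.0002 -0.0012 -1.    ]] 0.08579038209276839 0.0187
top [[490.5347   0.     278.5847]
 [  0.     490.5347 201.3096]
 [  0.       0.       1.    ]] [[-0.0377  0.9763 -0.2133  0.3972]
 [-0.9993 -0.0373  0.0057 -0.1309]
 [-0.0024  0.2134  0.977   1.2971]
 [ 0.      0.      0.      1.    ]] ['color', 'K', 'cam_to_world']
side [[443.9846   0.     275.7903]
 [  0.     443.9846 208.4783]
 [  0.       0.       1.    ]] [[-0.9179 -0.3361  0.2108  0.9124]
 [ 0.3965 -0.794   0.4607  0.3938]
 [ 0.0125  0.5065  0.8622  1.0654]
 [ 0.      0.      0.      1.    ]] ['color', 'K', 'cam_to_world']
```

View pics/top0.png

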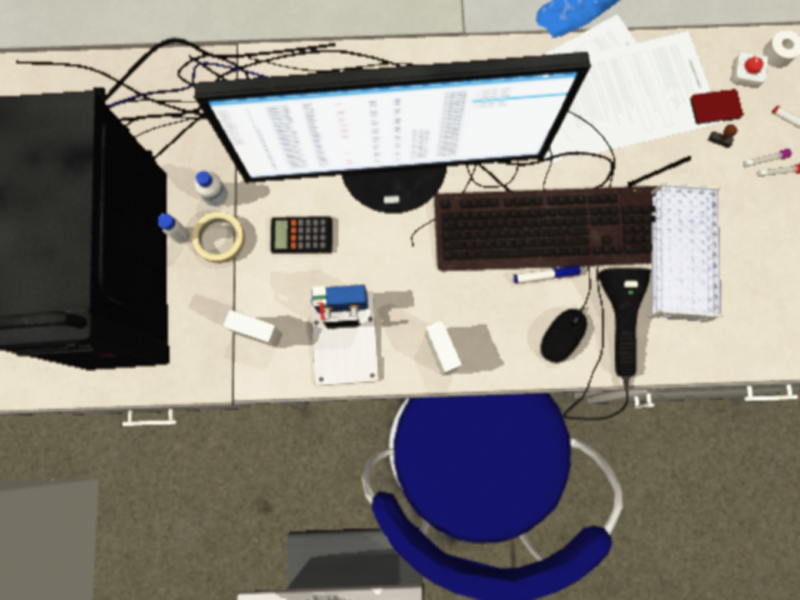

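View pics/side0.png

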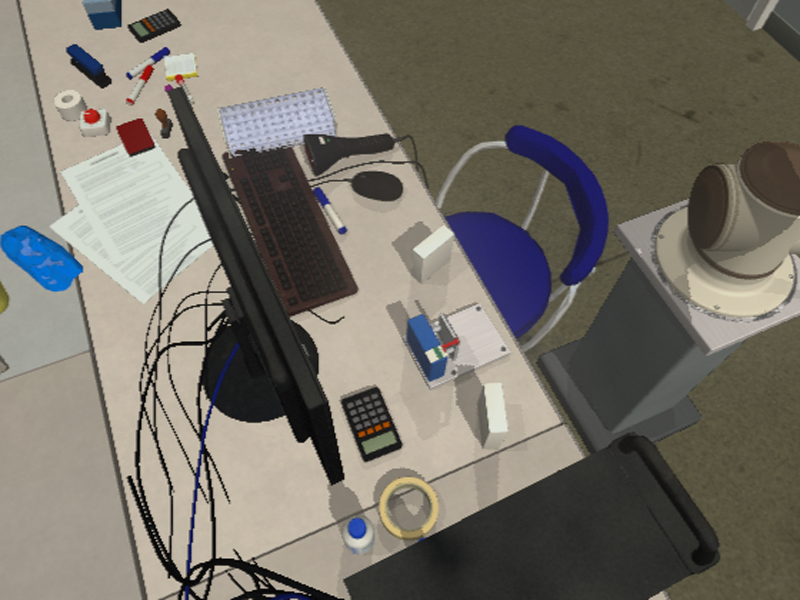

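The two candidates in the top view are white cartons at (250,327), on the left, and (443,347), on the right. Image right is world −y, the robot's right, so the (443,347) one fits. The jig is at (345,335), with its housing at the far (+x) end. I'll confirm in enlarged crops.

```bash
python3 - <<'E'
import cv2,numpy as np
t=np.load('pics/top0.npz')['color'];s=np.load('pics/side0.npz')['color']
cv2.imwrite('pics/topc.png',cv2.resize(t[190:280,200:340],None,fx=5.7,fy=5.7,interpolation=cv2.INTER_CUBIC))
cv2.imwrite('pics/sidec.png',cv2.resize(s[150:290,270:375],None,fx=4.2,fy=4.2,interpolation=cv2.INTER_CUBIC))
E
```

```text
(no output)
```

View pics/topc.png

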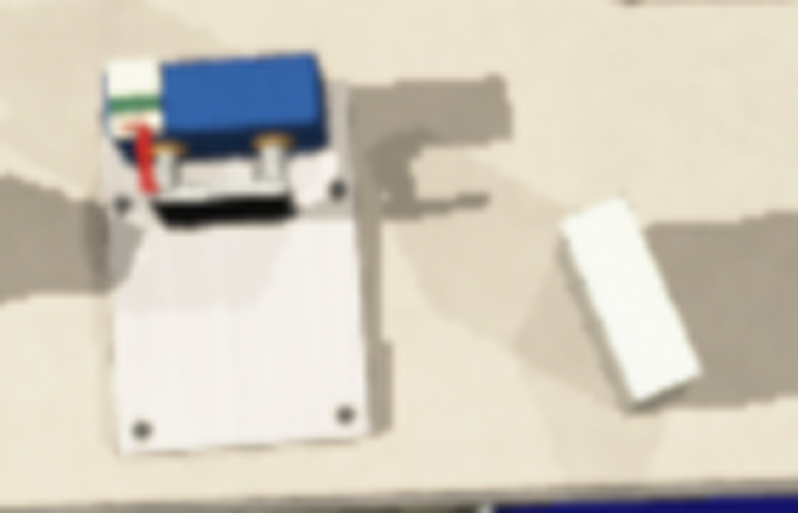

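View pics/sidec.png

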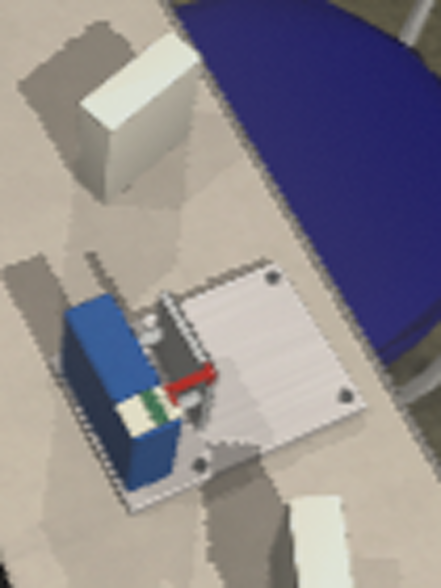

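The crop shows the right carton's top with corners (560,222), (622,198), (702,375) and (640,400). The jig bed's near corners are (120,452) and (370,435), and the stop is black at (225,210). Next I convert these to world positions.

```bash
cat > h.py <<'E'
import numpy as np
np.set_printoptions(precision=4,suppress=True)
def ray(f,px,z):
    K,T=f['K'],f['cam_to_world'];out=[]
    for u,v in np.atleast_2d(px).astype(float):
        d=T[:3,:3]@[(u-K[0,2])/K[0,0],-(v-K[1,2])/K[1,1],-1.];o=T[:3,3]
        out.append(o+d*(z-o[2])/d[2])
    return np.array(out)
E
python3 - <<'E'
from h import *
t=np.load('pics/top0.npz');s=np.load('pics/side0.npz')
T=lambda p,z:ray(t,(np.array(p)+.0)/5.7+[199.6,189.6],z)
S=lambda p,z:ray(s,(np.array(p)+.0)/4.2+[269.6,149.6],z)
def info(n,c):
    c=c[:,:2];d=np.diff(np.vstack([c,c[:1]]),axis=0);print(n,'ctr',c.mean(0),'len',np.hypot(*d.T),'ang',np.degrees(np.arctan2(d[:,1],d[:,0])))
info('carton top',T([(560,222),(622,198),(702,375),(640,400)],.09))
info('carton side',S([(80,102),(172,35),(202,62),(112,130)],.09))
info('bed top',T([(120,452),(370,435),(348,80)],.012))
info('housing',T([(103,62),(316,54),(324,125),(110,138)],.092))
info('screws',T([(142,430),(345,414),(337,188),(122,205)],.012))
info('bed side',S([(130,512),(370,407),(270,260)],.012))
print(S([(130,512),(370,407),(270,260)],.012),T([(120,452),(370,435),(348,80)],.012))
print('left carton', ray(t,np.array([(250,327)])*.7,.09))
E
```

```text
carton top ctr [ 0.5551 -0.2124] len [0.0292 0.0843 0.029  0.0846] ang [ -70.8606 -158.7538  109.6308   21.3944]
carton side ctr [ 0.5567 -0.2114] len [0.0809 0.0284 0.0798 0.0291] ang [-161.9491  107.4092   18.5833  -70.3286]
bed top ctr [ 0.5613 -0.0554] len [0.1144 0.1664 0.2019] ang [-88.2985   1.7547 147.2225]
housing ctr [ 0.6518 -0.0332] len [0.0941 0.0322 0.094  0.0344] ang [ -89.9848 -175.3037   91.3581    4.4848]
screws ctr [ 0.5675 -0.0355] len [0.0931 0.1051 0.1004 0.1049] ang [ -87.6778    0.335    92.4042 -175.72  ]
bed side ctr [ 0.5616 -0.017 ] len [0.168  0.1195 0.2015] ang [-178.3312  -85.6355   37.9958]
[[ 0.6705  0.026   0.012 ]
 [ 0.5026  0.0211  0.012 ]
 [ 0.5117 -0.0981  0.012 ]] [[ 0.5036  0.0191  0.012 ]
 [ 0.507  -0.0952  0.012 ]
 [ 0.6733 -0.0901  0.012 ]]
left carton [[0.6004 0.1224 0.09  ]]
```

Emit:
{"op": "jog_arm", "data": {
  "moves": [
    [-0.03, -0.03, 0, 0, 0, 0],
    [-0.03, -0.03, 0, 0, 0, 0],
    [-0.03, -0.03, 0, 0, 0, 0],
    [-0.03, -0.03, 0, 0, 0, 0],
    [-0.03, -0.03, 0, 0, 0, 0]
  ],
  "fingers": 1,
  "newtons": 20
}}

```text
time_s: 0.6
position: [0.2744, 0.3561, 0.2311]
ee_rot: [[-0.951, 0.309, -0.0], [0.309, 0.951, -0.0], [0.0, -0.0, -1.0]]
contact_force: [1.2, -0.2, 0.5]
width: 0.0855
finger_force: 0.0
```

Emit:
{"op": "jog_arm", "data": {
  "moves": [
    [-0.03, -0.03, 0, 0, 0, 0],
    [-0.03, -0.03, 0, 0, 0, 0],
    [-0.03, -0.03, 0, 0, 0, 0],
    [-0.03, -0.03, 0, 0, 0, 0],
    [-0.03, -0.03, 0, 0, 0, 0]
  ]
}}

```text
time_s: 1.1
position: [0.3707, 0.1669, 0.2313]
ee_rot: [[-0.951, 0.31, 0.0], [0.31, 0.951, -0.0], [-0.0, -0.0, -1.0]]
contact_force: [1.0, 0.1, 0.1]
width: 0.0856
finger_force: 0.0
```

Emit:
{"op": "jog_arm", "data": {
  "moves": [
    [-0.03, -0.03, 0, 0, 0, 0],
    [-0.03, -0.03, 0, 0, 0, 0],
    [-0.03, -0.03, 0, 0, 0, 0],
    [-0.03, -0.03, 0, 0, 0, 0],
    [-0.03, -0.03, 0, 0, 0, 0]
  ]
}}

```text
time_s: 1.6
position: [0.4669, -0.0223, 0.2312]
ee_rot: [[-0.951, 0.31, -0.0], [0.31, 0.951, -0.0], [0.0, -0.0, -1.0]]
contact_force: [0.4, 0.4, 0.8]
width: 0.0855
finger_force: 0.0
```

Emit:
{"op": "jog_arm", "data": {
  "moves": [
    [-0.03, -0.03, 0, 0, 0, 0],
    [-0.03, -0.03, 0, 0, 0, 0],
    [-0.03, -0.03, 0, 0, 0, 0],
    [0, 0, 0, 0, 0, 8],
    [0, 0, 0, 0, 0, 8]
  ]
}}

```text
time_s: 2.1
position: [0.5244, -0.1351, 0.2304]
ee_rot: [[-0.825, 0.566, -0.002], [0.566, 0.825, 0.001], [0.002, -0.0, -1.0]]
contact_force: [-0.2, 0.0, -0.5]
width: 0.0857
finger_force: 0.0
```

Emit:
{"op": "jog_arm", "data": {
  "moves": [
    [0, 0, 0, 0, 0, 8],
    [0, 0, 0, 0, 0, 8],
    [0, 0, 0, 0, 0, 8],
    [0, 0, 0, 0, 0, 8],
    [0, 0, 0, 0, 0, 8]
  ]
}}

```text
time_s: 2.6
position: [0.5242, -0.1339, 0.231]
ee_rot: [[-0.27, 0.963, -0.001], [0.963, 0.27, 0.0], [0.0, -0.001, -1.0]]
contact_force: [-0.4, 0.4, 0.5]
width: 0.0856
finger_force: 0.0
```

Emit:
{"op": "jog_arm", "data": {
  "moves": [
    [0, 0, 0, 0, 0, 8],
    [0, 0, 0, 0, 0, 8],
    [0, 0, 0, 0, 0, 8],
    [0, 0, 0, 0, 0, 8],
    [0, 0, 0, 0, 0, 8]
  ]
}}

```text
time_s: 3.1
position: [0.5242, -0.1339, 0.231]
ee_rot: [[0.413, 0.911, -0.001], [0.911, -0.413, 0.0], [-0.0, -0.001, -1.0]]
contact_force: [0.1, -0.5, -0.1]
width: 0.0852
finger_force: 0.0
```

Emit:
{"op": "jog_arm", "data": {
  "moves": [
    [0, 0, 0, 0, 0, 8],
    [0, 0, 0, 0, 0, 8],
    [0, 0, 0, 0, 0, 8],
    [0, 0, 0, 0, 0, 8],
    [0, 0, 0, 0, 0, 8]
  ]
}}

```text
time_s: 3.6
position: [0.5242, -0.1339, 0.231]
ee_rot: [[0.902, 0.433, -0.001], [0.433, -0.902, 0.0], [-0.0, -0.0, -1.0]]
contact_force: [0.3, -0.5, -0.3]
width: 0.0857
finger_force: 0.0
```

Emit:
{"op": "jog_arm", "data": {
  "moves": [
    [-0.002, 0.042, 0, 0, 0, 0],
    [-0.002, 0.042, 0, 0, 0, 0],
    [0, 0, 0, 0, 0, 5],
    [0, 0, 0, 0, 0, 0],
    [0, 0, 0, 0, 0, 0]
  ]
}}

```text
time_s: 4.1
position: [0.5573, -0.2108, 0.2311]
ee_rot: [[0.933, 0.36, -0.001], [0.36, -0.933, 0.0], [-0.0, -0.0, -1.0]]
contact_force: [1.1, 0.7, -0.5]
width: 0.0855
finger_force: 0.0
```

```bash
python3 - <<'E'
from cell import bot
from h import *
import cv2
f=bot.grab_frame('wrist');cv2.imwrite('pics/w1.png',cv2.resize(f['color'],(800,600),interpolation=cv2.INTER_CUBIC));np.savez('pics/w1.npz',**f)
s=bot.observe();print(s['position'],s['ee_rot'],s['joint_pos'],f['K'],f['cam_to_world'])
E
```

```text
[ 0.5573 -0.2106  0.2313] [[ 0.9329  0.3603 -0.0001]
 [ 0.3603 -0.9329  0.0001]
 [-0.0001 -0.0001 -1.    ]] [-0.4906  0.194   1.3867  0.      1.5611  0.7117] [[334.1172   0.     284.9904]
 [  0.     334.1172 210.2793]
 [  0.       0.       1.    ]] [[ 0.3595  0.8939  0.2678  0.6259]
 [-0.9331  0.3446  0.1023 -0.1859]
 [-0.0008 -0.2867  0.958   0.3745]
 [ 0.      0.      0.      1.    ]]
```

View pics/w1.png

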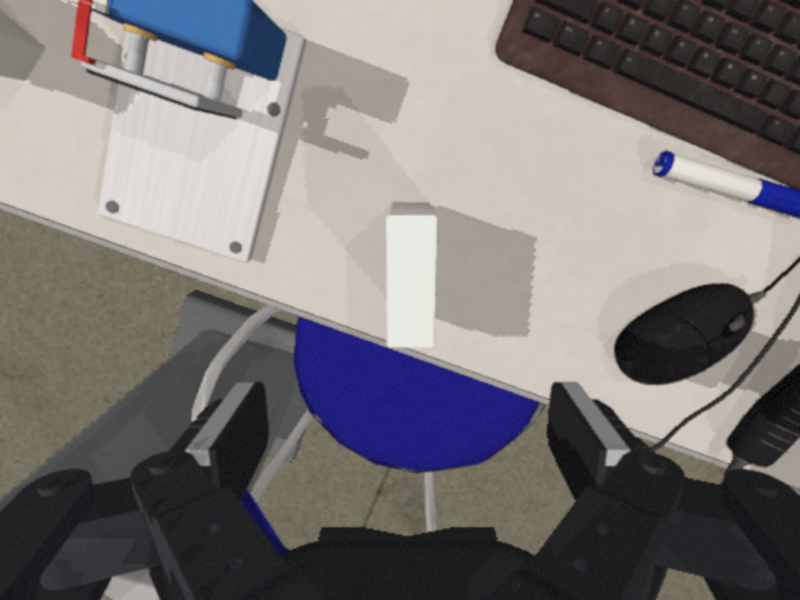

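The wrist view shows the carton's top with corners (387,215), (436,215), (433,347) and (387,347), almost aligned with the fingers. The jig bed corners are (99,212), (247,262) and (302,37).

```bash
python3 - <<'E'
from h import *
f=np.load('pics/w1.npz')
for n,p,z in(('carton',[(387,215),(436,215),(433,347),(387,347)],.09),('bed',[(99,212),(247,262),(302,37)],.012)):
    c=ray(f,np.array(p)*.7,z)[:,:2];d=np.diff(c,axis=0);print(n,c,c.mean(0),np.hypot(*d.T),np.degrees(np.arctan2(d[:,1],d[:,0])))
c=ray(f,np.array([(387,215),(436,215),(433,347),(387,347)])*.7,.09).mean(0)
R=np.array([[.9329,.3603,0],[.3603,-.9329,0],[0,0,-1]]);print(R.T@(c-[.5573,-.2106,.09]))
E
```

```text
carton [[ 0.5912 -0.1862]
 [ 0.6016 -0.2132]
 [ 0.5233 -0.2429]
 [ 0.5126 -0.2154]] [ 0.5572 -0.2145] [0.0289 0.0838 0.0295] [ -68.9255 -159.2517  111.0888]
bed [[ 0.506   0.0164]
 [ 0.5089 -0.0977]
 [ 0.6734 -0.0906]] [ 0.5628 -0.0573] [0.1142 0.1647] [-88.5198   2.4925]
[-0.0015  0.0036  0.    ]
```

Emit:
{"op": "jog_arm", "data": {
  "moves": [
    [-0.001, 0.0025, 0, 0, 0, 0],
    [0, 0, 0.045, 0, 0, 0],
    [0, 0, 0.045, 0, 0, 0],
    [0, 0, 0.035, 0, 0, 0],
    [0, 0, 0.02, 0, 0, 0]
  ]
}}

```text
time_s: 4.65
position: [0.5563, -0.213, 0.0835]
ee_rot: [[0.933, 0.359, -0.003], [0.359, -0.933, 0.001], [-0.002, -0.002, -1.0]]
contact_force: [0.2, -0.7, -0.5]
width: 0.0853
finger_force: 0.0
```

Emit:
{"op": "jog_arm", "data": {
  "moves": [
    [0, 0, 0.02, 0, 0, 0],
    [0, 0, 0.02, 0, 0, 0],
    [0, 0, 0.01, 0, 0, 0],
    [0, 0, 0, 0, 0, 0],
    [0, 0, 0, 0, 0, 0]
  ]
}}

```text
time_s: 5.15
position: [0.5578, -0.214, 0.0372]
ee_rot: [[0.934, 0.358, 0.001], [0.358, -0.934, -0.001], [0.0, 0.001, -1.0]]
contact_force: [0.7, 0.4, 0.1]
width: 0.0856
finger_force: 0.0
```

Emit:
{"op": "jog_arm", "data": {
  "moves": [
    [0, 0, 0, 0, 0, 0],
    [0, 0, 0, 0, 0, 0],
    [0, 0, 0, 0, 0, 0],
    [0, 0, 0, 0, 0, 0],
    [0, 0, 0, 0, 0, 0]
  ],
  "fingers": 0.25,
  "newtons": 20
}}

```text
time_s: 5.65
position: [0.5575, -0.214, 0.0366]
ee_rot: [[0.934, 0.358, 0.0], [0.358, -0.934, -0.0], [0.0, 0.0, -1.0]]
contact_force: [0.0, 0.9, 2.8]
width: 0.0294
finger_force: 28.9
```

Emit:
{"op": "jog_arm", "data": {
  "moves": [
    [0, 0, 0, 0, 0, 0],
    [0, 0, 0, 0, 0, 0],
    [0, 0, 0, 0, 0, 0]
  ]
}}

```text
time_s: 5.95
position: [0.5575, -0.214, 0.0365]
ee_rot: [[0.934, 0.358, 0.0], [0.358, -0.934, -0.0], [0.0, 0.0, -1.0]]
contact_force: [-0.8, 1.6, 5.5]
width: 0.03
finger_force: 29.2
```

Emit:
{"op": "jog_arm", "data": {
  "moves": [
    [0, 0, 0, 0, 0, 0],
    [0, 0, 0, 0, 0, 0]
  ],
  "fingers": 0.33,
  "newtons": 20
}}

```text
time_s: 6.15
position: [0.5576, -0.214, 0.0366]
ee_rot: [[0.934, 0.358, 0.0], [0.358, -0.934, -0.0], [0.0, 0.0, -1.0]]
contact_force: [-0.3, 0.3, 5.4]
width: 0.0297
finger_force: 29.2
```

Emit:
{"op": "jog_arm", "data": {
  "moves": [
    [0, 0, 0, 0, 0, 0],
    [0, 0, 0, 0, 0, 0]
  ],
  "fingers": 0.35
}}

```text
time_s: 6.35
position: [0.5575, -0.2139, 0.0365]
ee_rot: [[0.934, 0.358, 0.0], [0.358, -0.934, -0.0], [0.0, 0.0, -1.0]]
contact_force: [-0.5, 2.3, 5.6]
width: 0.0301
finger_force: 8.2
```

```bash
python3 - <<'E'
from cell import bot
from h import *
s=bot.observe();print(s)
E
```

```text
{'time_s': 6.35, 'joint_pos': array([-0.4953,  0.3324,  1.6238, -0.    ,  1.1852,  0.7096]), 'qvel': array([0.0009, 0.0003, 0.0011, 0.0023, 0.0005, 0.0012]), 'effort': array([ -0.7833, -77.8169, -48.2042,  -0.3124,  -0.316 ,  -0.0141]), 'position': array([ 0.5575, -0.2139,  0.0365]), 'ee_rot': array([[ 0.9338,  0.3578,  0.0002],
       [ 0.3578, -0.9338, -0.0001],
       [ 0.0001,  0.0002, -1.    ]]), 'contact_force': array([-0.4956,  2.3056,  5.639 ]), 'moment': array([ 0.2212,  0.1094, -0.0109]), 'finger_force': 8.196573480963707, 'width': 0.030117238777668965}
```

Emit:
{"op": "jog_arm", "data": {
  "moves": [
    [0, 0, 0, 0, 0, 0],
    [0, 0, 0, 0, 0, 0]
  ],
  "fingers": 0.346
}}

```text
time_s: 6.55
position: [0.5575, -0.2139, 0.0365]
ee_rot: [[0.934, 0.358, 0.0], [0.358, -0.934, -0.0], [0.0, 0.0, -1.0]]
contact_force: [-0.1, 1.1, 5.0]
width: 0.03
finger_force: 14.6
```

Emit:
{"op": "jog_arm", "data": {
  "moves": [
    [0, 0, -0.005, 0, 0, 0],
    [0, 0, -0.015, 0, 0, 0],
    [0, 0, -0.02, 0, 0, 0],
    [0, 0, -0.02, 0, 0, 0],
    [0, 0, -0.01, 0, 0, 0]
  ],
  "fingers": 0.344
}}

```text
time_s: 7.05
position: [0.558, -0.2143, 0.109]
ee_rot: [[0.934, 0.358, 0.002], [0.358, -0.934, -0.001], [0.002, 0.002, -1.0]]
contact_force: [0.6, -0.1, -0.3]
width: 0.0298
finger_force: 19.9
```

Emit:
{"op": "jog_arm", "data": {
  "moves": [
    [0, 0, 0, 0, 0, 0],
    [0, 0, 0, 0, 0, 0],
    [0, 0, 0, 0, 0, 0]
  ]
}}

```text
time_s: 7.35
position: [0.557, -0.2137, 0.1053]
ee_rot: [[0.934, 0.358, -0.001], [0.358, -0.934, 0.001], [-0.001, -0.001, -1.0]]
contact_force: [0.3, 0.1, -1.4]
width: 0.0298
finger_force: 19.9
```

Emit:
{"op": "jog_arm", "data": {
  "moves": [
    [0.0105, -0.0336, 0, 0, 0, 0],
    [0.0105, -0.0336, 0, 0, 0, 0],
    [0.0105, -0.0336, 0, 0, 0, 0],
    [0.0105, -0.0336, 0, 0, 0, 0],
    [0.0105, -0.0336, 0, 0, 0, 0]
  ]
}}

```text
time_s: 7.85
position: [0.5457, -0.0368, 0.1055]
ee_rot: [[0.934, 0.358, -0.001], [0.358, -0.934, 0.0], [-0.001, -0.001, -1.0]]
contact_force: [0.5, -0.6, -0.5]
width: 0.0295
finger_force: 20.1
```

Emit:
{"op": "jog_arm", "data": {
  "moves": [
    [0, 0, 0, 0, 0, 6.4],
    [0, 0, 0, 0, 0, 6.4],
    [0, 0, 0, 0, 0, 6.4],
    [0, 0, 0, 0, 0, 0],
    [0, 0, 0, 0, 0, 0]
  ]
}}

```text
time_s: 8.35
position: [0.5461, -0.0383, 0.1058]
ee_rot: [[0.999, 0.034, -0.001], [0.034, -0.999, 0.0], [-0.001, -0.0, -1.0]]
contact_force: [0.7, -0.5, -1.2]
width: 0.0301
finger_force: 20.1
```

```bash
python3 - <<'E'
from cell import bot
from h import *
import cv2
for n in('wrist','side'):
    f=bot.grab_frame(n);np.savez(f'pics/{n}2.npz',**f)
    c=f['color'] if n=='wrist' else f['color'][150:300,250:400]
    cv2.imwrite(f'pics/{n}2.png',cv2.resize(c,(800,600) if n=='wrist' else (600,600),interpolation=cv2.INTER_CUBIC))
s=bot.observe();print(s['position'],s['ee_rot'])
E
```

```text
[ 0.5462 -0.0383  0.106 ] [[ 0.9994  0.0333 -0.0006]
 [ 0.0333 -0.9994 -0.    ]
 [-0.0006 -0.     -1.    ]]
```

View pics/wrist2.png

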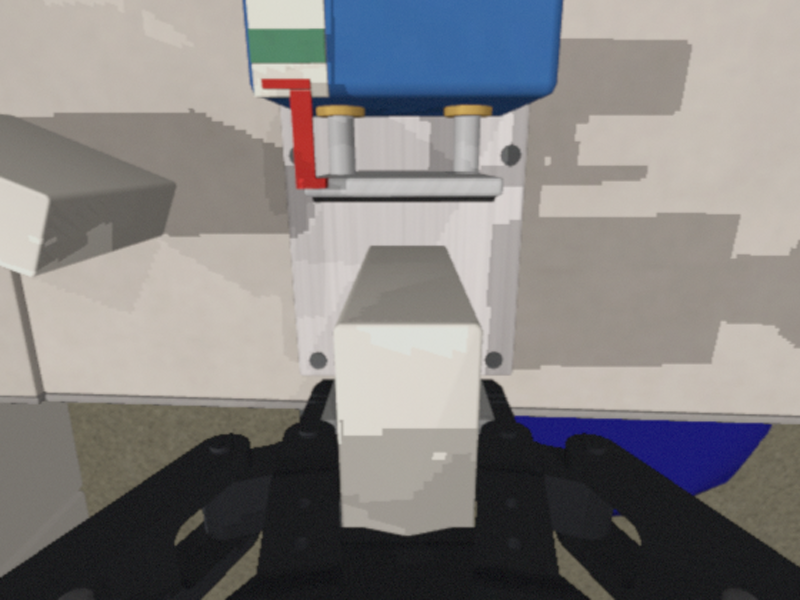

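View pics/side2.png

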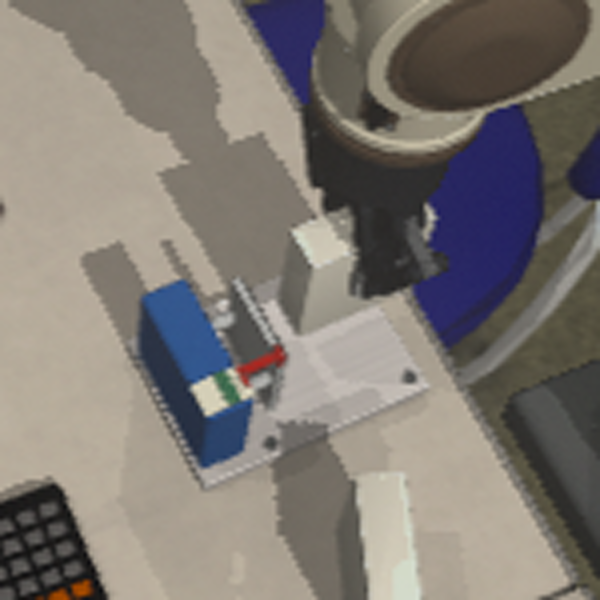

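The carton hangs straight in the fingers, about 15 mm short of the stop. I use its front edge (336..481,323), the stop's top front edge (307..501,193) and the bed's near corners (303,374) and (512,376) to check alignment.

```bash
python3 - <<'E'
from h import *
f=np.load('pics/wrist2.npz')
for n,p,z in(('carton top',[(336,323),(481,323)],.160),('carton bot front',[(368,247),(446,247)],.070),('stop top front',[(313,199),(494,199)],.09),('bed',[(303,374),(512,376)],.012),('screws',[(318,360),(494,360),(511,155)],.012),('housing',[(251,95),(560,90)],.092)):
    c=ray(f,np.array(p)*.7,z)[:,:2];d=np.diff(c,axis=0);print(n,c.ravel(),c[:2].mean(0),np.hypot(*d.T),np.degrees(np.arctan2(d[:,1],d[:,0])))
E
```

```text
carton top [ 0.5878 -0.024   0.5888 -0.0527] [ 0.5883 -0.0383] [0.0287] [-88.0627]
carton bot front [ 0.5866 -0.0232  0.5876 -0.0528] [ 0.5871 -0.038 ] [0.0296] [-88.0688]
stop top front [ 0.6055 -0.0066  0.6075 -0.0658] [ 0.6065 -0.0362] [0.0592] [-88.0723]
bed [ 0.5049  0.0159  0.5075 -0.0978] [ 0.5062 -0.0409] [0.1138] [-88.6588]
screws [ 0.5134  0.0076  0.5166 -0.0872  0.6223 -0.0862] [ 0.515  -0.0398] [0.0949 0.1057] [-88.0595   0.5414]
housing [ 0.6362  0.0112  0.6408 -0.0827] [ 0.6385 -0.0357] [0.094] [-87.2235]
```

Emit:
{"op": "jog_arm", "data": {
  "moves": [
    [0, 0, 0.015, 0, 0, 0],
    [0, 0, 0.02, 0, 0, 0],
    [0, 0, 0.015, 0, 0, 0],
    [0, 0, 0, 0, 0, 0],
    [0, 0, 0, 0, 0, 0]
  ]
}}

```text
time_s: 8.95
position: [0.5464, -0.0383, 0.0566]
ee_rot: [[0.999, 0.032, -0.0], [0.032, -0.999, -0.0], [-0.0, 0.0, -1.0]]
contact_force: [-0.1, 0.4, -0.2]
width: 0.0296
finger_force: 20.1
```

Emit:
{"op": "jog_arm", "data": {
  "moves": [
    [0, 0, 0.003, 0, 0, 0],
    [0, 0, 0.002, 0, 0, 0],
    [0, 0, 0, 0, 0, 0],
    [0, 0, 0, 0, 0, 0],
    [0, 0, 0, 0, 0, 0]
  ]
}}

```text
time_s: 9.45
position: [0.5465, -0.0383, 0.0515]
ee_rot: [[1.0, 0.031, 0.0], [0.031, -1.0, -0.0], [0.0, 0.0, -1.0]]
contact_force: [0.1, 0.7, -1.1]
width: 0.0298
finger_force: 20.1
```

Emit:
{"op": "jog_arm", "data": {
  "moves": [
    [0.006, 0, 0.0015, 0, 0, 0],
    [0.005, 0, 0, 0, 0, 0],
    [0.003, 0, 0, 0, 0, 0],
    [0, 0, 0, 0, 0, 0],
    [0, 0, 0, 0, 0, 0]
  ]
}}

```text
time_s: 9.95
position: [0.5603, -0.0378, 0.0497]
ee_rot: [[1.0, 0.031, -0.0], [0.031, -1.0, -0.0], [-0.0, 0.0, -1.0]]
contact_force: [-0.3, 0.1, -1.0]
width: 0.0299
finger_force: 20.1
```

Emit:
{"op": "jog_arm", "data": {
  "moves": [
    [0.002, 0, 0, 0, 0, 0],
    [0.002, 0, 0, 0, 0, 0],
    [0.002, 0, 0, 0, 0, 0],
    [0.002, 0, 0, 0, 0, 0],
    [0, 0, 0, 0, 0, 0]
  ]
}}

```text
time_s: 10.45
position: [0.5683, -0.0376, 0.0498]
ee_rot: [[1.0, 0.031, -0.0], [0.031, -1.0, -0.0], [-0.0, 0.0, -1.0]]
contact_force: [-4.6, 0.3, 1.9]
width: 0.0296
finger_force: 20.4
```

Emit:
{"op": "jog_arm", "data": {
  "moves": [
    [0, 0, 0, 0, 0, 0],
    [0, 0, 0, 0, 0, 0],
    [0, 0, 0, 0, 0, 0]
  ]
}}

```text
time_s: 10.75
position: [0.5682, -0.0376, 0.0497]
ee_rot: [[1.0, 0.031, -0.0], [0.031, -1.0, -0.0], [-0.0, 0.0, -1.0]]
contact_force: [-2.9, -0.1, 1.6]
width: 0.0297
finger_force: 20.4
```

Emit:
{"op": "jog_arm", "data": {
  "moves": [
    [0.0015, 0, 0, 0, 0, 0],
    [0.0015, 0, 0, 0, 0, 0],
    [0.0015, 0, 0, 0, 0, 0],
    [0, 0, 0, 0, 0, 0],
    [0, 0, 0, 0, 0, 0]
  ]
}}

```text
time_s: 11.25
position: [0.5726, -0.0374, 0.0497]
ee_rot: [[1.0, 0.031, -0.001], [0.031, -1.0, -0.0], [-0.001, 0.0, -1.0]]
contact_force: [-7.8, -0.0, 2.8]
width: 0.0297
finger_force: 20.6
```

Emit:
{"op": "jog_arm", "data": {
  "moves": [
    [0, 0, 0, 0, 0, 0],
    [0, 0, 0, 0, 0, 0],
    [0, 0, 0, 0, 0, 0],
    [0, 0, 0, 0, 0, 0]
  ]
}}

```text
time_s: 11.65
position: [0.5726, -0.0374, 0.0497]
ee_rot: [[1.0, 0.031, -0.001], [0.031, -1.0, -0.0], [-0.001, -0.0, -1.0]]
contact_force: [-6.6, -0.6, 3.2]
width: 0.0297
finger_force: 20.6
```

```bash
python3 - <<'E'
from cell import bot
from h import *
import cv2
a=[]
for n in('wrist','side'):
    f=bot.grab_frame(n);np.savez(f'pics/{n}3.npz',**f)
    a.append(f);s=bot.observe();print(s['contact_force'],s['finger_force'],s['position'])
w=cv2.resize(a[0]['color'][0:400,120:420],(450,600),interpolation=cv2.INTER_CUBIC)
d=cv2.resize(a[1]['color'][190:290,270:328],(348,600),interpolation=cv2.INTER_CUBIC)
cv2.imwrite('pics/c3.png',np.hstack([w,d]))
E
```

```text
[-6.8943 -0.4713  3.2386] 20.591572523117065 [ 0.5726 -0.0374  0.0498]
[-6.5429  0.1185  2.7643] 20.59147596359253 [ 0.5726 -0.0374  0.0498]
```

View pics/c3.png

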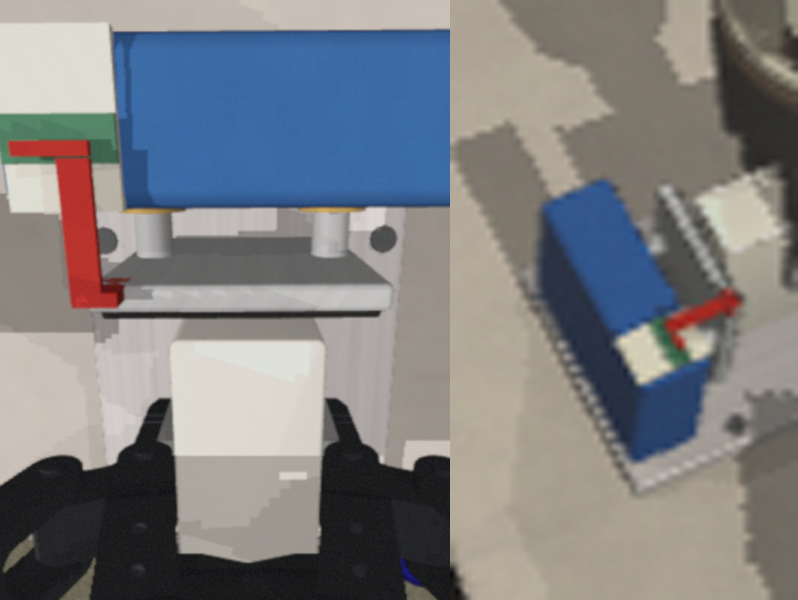

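```bash
python3 - <<'E'
from h import *
f=np.load('pics/wrist3.npz')
for n,p,z in(('carton top',[(171,342),(325,342)],.1035),('stop top front',[(102,316),(380,316)],.09),('stop top lip',[(92,306),(390,306)],.09),('pointer',[(10,148),(90,148)],.098),('green',[(0,113),(10,162)],.092)):
    print(n,ray(f,np.array(p)/1.5+[120,0],z)[:,:2].ravel())
E
```

```text
carton top [ 0.6135 -0.0229  0.6144 -0.0521]
stop top front [ 0.6141 -0.0061  0.6159 -0.0658]
stop top lip [ 0.6163 -0.0041  0.6182 -0.0677]
pointer [ 0.6478  0.0065  0.6482 -0.0079]
green [0.6541 0.0104 0.6453 0.0094]
```

The carton's end is flush with the stop face (0.614 against 0.615), the pointer is over the near edge of the green zone, and travel is about 8.5 mm. I'll push 1.5 mm more and hold.

Emit:
{"op": "jog_arm", "data": {
  "moves": [
    [0.001, 0, 0, 0, 0, 0],
    [0.0005, 0, 0, 0, 0, 0],
    [0, 0, 0, 0, 0, 0],
    [0, 0, 0, 0, 0, 0],
    [0, 0, 0, 0, 0, 0]
  ]
}}

```text
time_s: 12.25
position: [0.574, -0.0374, 0.0497]
ee_rot: [[1.0, 0.031, -0.001], [0.031, -1.0, -0.0], [-0.001, 0.0, -1.0]]
contact_force: [-8.4, -0.3, 4.2]
width: 0.0299
finger_force: 20.6
```

Emit:
{"op": "jog_arm", "data": {
  "moves": [
    [0, 0, 0, 0, 0, 0],
    [0, 0, 0, 0, 0, 0],
    [0, 0, 0, 0, 0, 0],
    [0, 0, 0, 0, 0, 0],
    [0, 0, 0, 0, 0, 0]
  ]
}}

```text
time_s: 12.75
position: [0.574, -0.0374, 0.0497]
ee_rot: [[1.0, 0.031, -0.001], [0.031, -1.0, -0.0], [-0.001, 0.0, -1.0]]
contact_force: [-8.2, -0.1, 4.0]
width: 0.0298
finger_force: 20.6
```

Emit:
{"op": "jog_arm", "data": {
  "moves": [
    [0, 0, 0, 0, 0, 0],
    [0, 0, 0, 0, 0, 0],
    [0, 0, 0, 0, 0, 0],
    [0, 0, 0, 0, 0, 0],
    [0, 0, 0, 0, 0, 0]
  ]
}}

```text
time_s: 13.25
position: [0.574, -0.0374, 0.0497]
ee_rot: [[1.0, 0.031, -0.001], [0.031, -1.0, -0.0], [-0.001, 0.0, -1.0]]
contact_force: [-7.3, 0.2, 3.4]
width: 0.0301
finger_force: 20.6
```

Emit:
{"op": "jog_arm", "data": {
  "moves": [
    [0, 0, 0, 0, 0, 0],
    [0, 0, 0, 0, 0, 0],
    [0, 0, 0, 0, 0, 0],
    [0, 0, 0, 0, 0, 0],
    [0, 0, 0, 0, 0, 0]
  ]
}}

```text
time_s: 13.75
position: [0.574, -0.0374, 0.0497]
ee_rot: [[1.0, 0.031, -0.001], [0.031, -1.0, -0.0], [-0.001, 0.0, -1.0]]
contact_force: [-9.8, 0.2, 3.9]
width: 0.0298
finger_force: 20.6
```

Emit:
{"op": "jog_arm", "data": {
  "moves": [
    [0, 0, 0, 0, 0, 0],
    [0, 0, 0, 0, 0, 0],
    [0, 0, 0, 0, 0, 0],
    [0, 0, 0, 0, 0, 0],
    [0, 0, 0, 0, 0, 0]
  ]
}}

```text
time_s: 14.25
position: [0.574, -0.0374, 0.0497]
ee_rot: [[1.0, 0.031, -0.001], [0.031, -1.0, -0.0], [-0.001, 0.0, -1.0]]
contact_force: [-8.1, 0.2, 3.0]
width: 0.0298
finger_force: 20.6
```

Emit:
{"op": "jog_arm", "data": {
  "moves": [
    [0, 0, 0, 0, 0, 0],
    [0, 0, 0, 0, 0, 0],
    [0, 0, 0, 0, 0, 0],
    [0, 0, 0, 0, 0, 0],
    [0, 0, 0, 0, 0, 0]
  ]
}}

```text
time_s: 14.75
position: [0.574, -0.0374, 0.0497]
ee_rot: [[1.0, 0.031, -0.001], [0.031, -1.0, -0.0], [-0.001, -0.0, -1.0]]
contact_force: [-8.7, 0.3, 3.5]
width: 0.0299
finger_force: 20.6
```

Emit:
{"op": "jog_arm", "data": {
  "moves": [
    [0, 0, 0, 0, 0, 0],
    [0, 0, 0, 0, 0, 0],
    [0, 0, 0, 0, 0, 0],
    [0, 0, 0, 0, 0, 0],
    [0, 0, 0, 0, 0, 0]
  ]
}}

```text
time_s: 15.25
position: [0.574, -0.0374, 0.0498]
ee_rot: [[1.0, 0.031, -0.001], [0.031, -1.0, -0.0], [-0.001, 0.0, -1.0]]
contact_force: [-8.1, 0.5, 3.8]
width: 0.03
finger_force: 20.6
```

Emit:
{"op": "jog_arm", "data": {
  "moves": [
    [0, 0, 0, 0, 0, 0],
    [0, 0, 0, 0, 0, 0],
    [0, 0, 0, 0, 0, 0],
    [0, 0, 0, 0, 0, 0],
    [0, 0, 0, 0, 0, 0]
  ]
}}

```text
time_s: 15.75
position: [0.574, -0.0374, 0.0498]
ee_rot: [[1.0, 0.031, -0.001], [0.031, -1.0, -0.0], [-0.001, 0.0, -1.0]]
contact_force: [-7.9, -0.2, 3.7]
width: 0.0296
finger_force: 20.6
```

```bash
python3 -c "
from cell import bot
print(bot.job_done())"
```

```text
the job is handed in; nothing more can be done
None
```

I handed the job in with the carton still gripped at about 20.6 N per finger and pushing the stop steadily at about 8 N (an estimated 10 mm of travel, within the green zone) for over 3 s; while closing on it, the fingers briefly pressed it at about 29 N each, over the 25 N guideline but under the 30 N fail limit, and no verdict came back.

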